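# Free the disc of a bench polisher and feel it round

### The job

Pull the red-headed locking pin out of the bench polisher's disc and put it in the shallow blue tray. Then feel whether the disc runs free: lay a fingertip lightly on its bare face and carry it round anticlockwise (seen from above) in one unbroken sweep, never lifting off on the way, nearly a full turn until its red mark stands at the yellow pointer, and leave it there. Never push on the machine with more than about a kilogram's weight, or the disc sinks on its rubber mounts and rubs in its pan, and leave everything else on the bench where it is.

Things in the scene. Friction and masses are not known exactly. Their poses are not given: they have to be found in the camera images.
- polisher: Green round bench polisher, 236 mm across, fixed to the bench; origin on the spindle axis at bench level, z up, +x towards its grey motor box (75 mm high, reaching 215 mm from the axis). A black pan wall (outer radius 115 mm, 6 mm thick) stands up to 120 mm above the bench around the disc.
- disc_top (a point): Centre of the disc's upper face, on the spindle axis, 124 mm above the bench. The disc is smooth aluminium, radius 95 mm, 12 mm thick, with a brass cap nut in its centre (radius 17 mm, 10 mm high). The spindle leans about 2 degrees in an unknown direction: 55 mm from the centre the face is up to 2 mm higher or lower, by place. Its rubber mounts yield 1 mm for each 10 N pressed down.
- disc (a joint): Angle the disc has turned since the start, rad, 0 at the start, growing anticlockwise seen from above. No stops once the pin is out; bearing drag 0.10 N m, so it stops at once when let go. A fingertip pressed on the face 55 mm from the centre with 5 to 9 N and moved round the axis carries the disc along by friction; below about 4 N it slips.
- disc_mark (a point): Outer part of the red radial stripe on the disc's face, 90 mm from the spindle axis. Its orientation means nothing.
- pointer_aim (a point): Point on the disc's face, 90 mm from the spindle axis, at which the yellow pointer aims. The pointer is a small fixed clamp on the pan's rim (from 93 to 123 mm from the axis, top 131 mm above the bench); its place round the rim varies. At the start the mark must go 4.7 to 5.9 rad anticlockwise to reach it.
- pin: Locking pin, 84 mm long, upright in a 13 mm hole through the disc (80 mm from its centre) and a socket below, with 1.5 mm play: steel shaft 10 mm thick, 54 mm long; red round head 22 mm in diameter, 30 mm long, its underside 8 mm above the disc's face. Origin at the centre of the foot, z towards the head. The foot stands 78 mm above the bench and must rise 50 mm to clear the disc.
- pin_head (a point): Grip point on the pin's axis inside its red head, 72 mm from the foot (150 mm above the bench at the start).
- tray: Shallow blue open tray, 120 mm (x) by 100 mm (y), 25 mm high, walls 4 mm, floor 4 mm; origin at the centre of its underside; heavy, fixed. It stands to the left or right of the polisher; a wooden caddy with four compartments stands on the other side.
- paste: Bystander: jar of polishing paste, 60 mm across, 50 mm high; origin at its underside.
- pen: Bystander: blue pen, 10 mm thick, 140 mm long, lying in front of the polisher; origin at its underside.
- gouge: Bystander: hand tool lying on the bench.
- scissors: Bystander: black-handled scissors lying on the bench.
- mug: Bystander: white mug, 80 mm across, 90 mm high; origin at its underside.
- wheel: Bystander: grey polishing wheel, 100 mm across, 18 mm thick, lying flat; origin at its underside.

How it is judged:
By the outcome, as a careful person would: the job done as asked, in the order asked, and still so for the second after the job is handed in, with the robot touching nothing.
It also fails if it takes over 72 s, if anything falls off the work surface, if the arm or the gripper's body presses on something with over 40 N, if the wrist force passes 120 N, or if a joint passes its speed limit or range.

### The arm

A 7-joint arm with a two-finger parallel gripper is mounted at the origin on the work surface. World frame = base frame: x ahead of the robot, y to its left, z up, the work surface at z = 0. Lengths are in m, angles in rad, forces in N, time in s.
With the tool pointing down it reaches from about 0.425 to 0.875 m from the base axis. Payload 9.9 kg.
Tool frame: the origin (TCP) lies midway between the tips of the shut fingers; the grasp point (between the pads) lies 19 mm behind it (ctrl.grasp_offset is the distance from the TCP to the grasp point, in m); z points along the fingers, y is the line along which they close (so a half turn about z gives the same grasp; the last joint's range is limited). The gripper opens to 85 mm and grips with 20 to 120 N. Pads are 22 mm wide; open, the fingers measure 114 mm over their backs; the gripper's body (76 mm by 85 mm) begins 54 mm behind the grasp point. The pads swing forward as they close: fully open they stand 13 mm farther back than shut.
Start: joints at [-1.304, 0.576, 0.025, 1.437, -0.015, 1.129, -0.057], TCP at [0.232, 0.634, 0.231] pointing down, gripper open.
Joint ranges: [-2.76, 2.76], [-0.34, 2.15], [-1.52, 1.57], [0.19, 2.46], [-1.09, 4.23], [0.17, 1.99], [-2.82, 2.82]. Speed limits (rad/s): [2.22, 2.22, 3.01, 3.01, 3.14, 3.14, 3.14].

### API

Orientations are given as a 3x3 rotation matrix whose columns are the frame's x, y, z axes.
In Python, from workcell import ctrl gives the robot as it stands.
- The arm moves only by the shell command python3 -m crank 'ROWS' [FORCE]. ROWS is text: rows parted by semicolons, each of 5 numbers parted by spaces: the shift along the tool's x, y, z in mm, then the turn about the tool's z in rad, then the finger opening in mm, from 0 to 85.4. A call has exactly 8 rows; each row is the pose to reach, as a shift and turn from the pose commanded when the call began, along the tool's axes at that moment; what a row does not reach only later rows make up. A row lasts 1/8 s, in which the tool goes at most 62.5 mm and 10.7 degrees, less where a joint would pass 70% of its speed; a pose out of reach is approached as far as the arm can. A call with a gripper value outside its range is refused whole. The fingers move at their own pace and stop on an object; FORCE is the grip in N (left out, the last holds). Time passes only in rows, so rows that repeat a pose let the fingers close, or fill a call up. It gives the time, the measured TCP pose, the force, the opening and the grip force at its end, in the units of the state.
- ctrl.read_state(): the state, without advancing time (a new reading comes with each control period).
- ctrl.capture(name): name is "scene" or "top" or "wrist"; returns a dict with "frame" (384x512x3 uint8, blue, green, red), "z_map" (384x512 float32, m along the optical axis (not along the pixel's ray), 0 where there is no reading), "intrinsics" (3x3 intrinsics, pixels), "k1" (the pictures are not rectified: a ray, as slopes to the right and down, at radius r is drawn at 1 + k1 r^2 times it, then the intrinsics apply), "position" and "orientation" of the camera in the world. Camera axes: x right, y down, z forward; pixel columns grow to the right and rows downward; lengths in m; the calibration is good to about 2 mm. A picture is of the moment at which its call begins.
- ctrl.hand_in(): hands the job in; it is judged then, once.
The state is a dict: "time": time; "joints": joint angles; "dq": joint speeds; "joint_torque": joint torques, N m; "position": TCP position; "ee_rot": TCP orientation; "force": force on the tool from outside, world axes, zero at the start; "ft_torque": the same for the moment, N m; "opening": finger opening in m; "finger_force": force on a finger pad.
Only numpy, scipy, OpenCV 4.12 (cv2) and the standard library are available. Lean on these libraries where they do the work, as an engineer would, in place of code of your own. Each camera call takes 0.05 s, during which the arm holds its last target. There are 200 camera calls.

## Working session

There is one attempt and no reset: what is moved stays moved. The work goes in short steps, Python scripts to look and compute and a shell command to move; the robot and the scene stay as the last step left them, time stands still between calls to the robot, and variables do not carry over. Pictures are saved under pics/ and viewed, at most 10 in all, crops included, and the job is handed in when it is done.

```bash
ls; mkdir -p pics; cat > h.py <<'E'
import numpy as np, cv2
from workcell import ctrl
def ray(c,px):
    K=c["intrinsics"];px=np.atleast_2d(px).astype(float)
    d=np.c_[(px[:,0]-K[0,2])/K[0,0],(px[:,1]-K[1,2])/K[1,1]]
    u=d.copy()
    for _ in range(20): u=d/(1+c["k1"]*(u**2).sum(1,keepdims=True))
    return np.c_[u,np.ones(len(u))]
def onplane(c,px,z):
    r=ray(c,px)@np.array(c["orientation"]).T;p=np.array(c["position"])
    return p+r*((z-p[2])/r[:,2:3])
def bydepth(c,px):
    px=np.atleast_2d(px);z=c["z_map"][px[:,1].astype(int),px[:,0].astype(int)]
    return np.array(c["position"])+(ray(c,px)*z[:,None])@np.array(c["orientation"]).T
def proj(c,P):
    q=(np.atleast_2d(P)-c["position"])@np.array(c["orientation"]);u=q[:,:2]/q[:,2:]
    u=u*(1+c["k1"]*(u**2).sum(1,keepdims=True));K=c["intrinsics"]
    return np.c_[u[:,0]*K[0,0]+K[0,2],u[:,1]*K[1,1]+K[1,2]]
E
python3 - <<'E'
from h import *
np.set_printoptions(precision=4,suppress=True)
s=ctrl.read_state();print(s)
for n in("top","scene"):
    c=ctrl.capture(n);cv2.imwrite(f"pics/{n}0.png",c["frame"]);print(n,c["position"],c["orientation"],c["intrinsics"],c["k1"])
    np.save(f"{n}0.npy",c,allow_pickle=True)
E
```

```text
pics
{'time': 0.0, 'joints': array([-1.3038,  0.5765,  0.0248,  1.4379, -0.015 ,  1.129 , -0.0565]), 'dq': array([-0.0001,  0.0012,  0.0004,  0.0007,  0.001 ,  0.0003,  0.0004]), 'joint_torque': array([  0.0002, -76.5781,   2.2505, -28.5978,   0.0153,   0.013 ,
        -0.    ]), 'position': array([0.2318, 0.6335, 0.2305]), 'ee_rot': array([[-0.9391,  0.3436, -0.0005],
       [ 0.3436,  0.9391, -0.0015],
       [-0.0001, -0.0016, -1.    ]]), 'force': array([-0.2387,  0.1869,  0.0656]), 'ft_torque': array([-0.0557, -0.0262, -0.037 ]), 'finger_force': 0.0, 'opening': 0.08499725418487632}
top [ 0.3267 -0.0229  1.4384] [[-0.0109 -0.9879  0.1548]
 [-0.9999  0.0115  0.0027]
 [-0.0045 -0.1548 -0.9879]] [[441.6168   0.     251.6029]
 [  0.     441.6168 194.1586]
 [  0.       0.       1.    ]] -0.1032497282494966
scene [ 0.9601 -0.6525  0.6269] [[ 0.8241  0.3192 -0.4679]
 [ 0.5664 -0.4524  0.6889]
 [ 0.0082 -0.8327 -0.5536]] [[354.3402   0.     250.772 ]
 [  0.     354.3402 195.0009]
 [  0.       0.       1.    ]] -0.0878799766525242
```

View pics/top0.png

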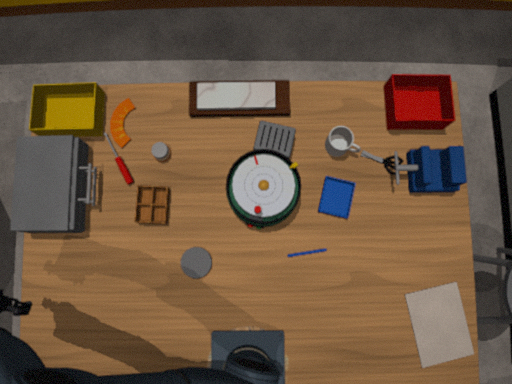

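View pics/scene0.png

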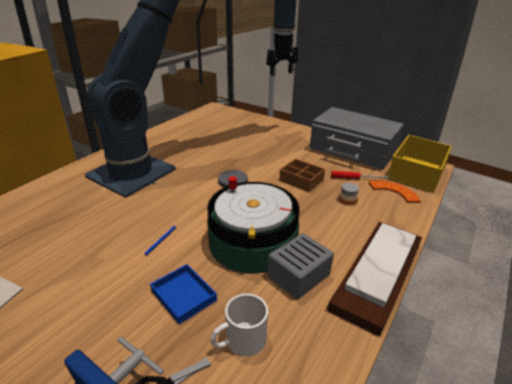

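The top view shows the polisher at (263,186), the pin head at (258,210), the red stripe at (256,160), the yellow pointer at (294,166) and the tray at (337,197). The scene view agrees: the tray is on the robot's right (−y).

```bash
cat > m.py <<'E'
from h import *
np.set_printoptions(precision=4,suppress=True)
def blobs(c,lo,hi,box,amin=4):
    hsv=cv2.cvtColor(c["frame"],cv2.COLOR_BGR2HSV);m=cv2.inRange(hsv,lo,hi)
    if lo[0]==0 and hi[0]<15: m|=cv2.inRange(hsv,(170,lo[1],lo[2]),(180,255,255))
    k=np.zeros_like(m);k[box[1]:box[3],box[0]:box[2]]=255;m&=k
    n,l,st,ce=cv2.connectedComponentsWithStats(m)
    return [(ce[i],st[i],l==i) for i in range(1,n) if st[i,4]>=amin]
E
python3 - <<'E'
from m import *
c=np.load("top0.npy",allow_pickle=True).item()
B=(220,140,305,235)
for n,lo,hi in(("red",(0,120,80),(8,255,255)),("yel",(18,120,100),(33,255,255))):
    for ce,st,m in blobs(c,lo,hi,B): print(n,ce,st,bydepth(c,ce[None])[0],onplane(c,ce,.124)[0],onplane(c,ce,.165)[0])
for ce,st,m in blobs(c,(100,120,60),(125,255,255),(305,165,370,230),50):
    cn=max(cv2.findContours(m.astype(np.uint8),0,2)[0],key=cv2.contourArea);r=cv2.minAreaRect(cn);bp=cv2.boxPoints(r)
    print("tray",ce,onplane(c,np.array(r[0]),.025),onplane(c,bp,.025))
# disc face: bright low-sat pixels -> ellipse
hsv=cv2.cvtColor(c["frame"],cv2.COLOR_BGR2HSV);m=cv2.inRange(hsv,(0,0,120),(180,70,255))
k=np.zeros_like(m);cv2.circle(k,(263,186),36,255,-1);m&=k
m=cv2.morphologyEx(m,cv2.MORPH_CLOSE,np.ones((13,13)))
cn=max(cv2.findContours(m,0,1)[0],key=cv2.contourArea)
P=onplane(c,cv2.convexHull(cn)[:,0,:],.124)[:,:2].astype(np.float32)
print("disc",cv2.minEnclosingCircle(P),onplane(c,np.array(cv2.fitEllipse(cn)[0]),.124))
# depth-based: points with z in .115-.128
v,u=np.mgrid[140:235,215:310];px=np.c_[u.ravel(),v.ravel()];Q=bydepth(c,px)
s=Q[(Q[:,2]>.116)&(Q[:,2]<.130)];print(len(s),s.mean(0),cv2.minEnclosingCircle(s[:,:2].astype(np.float32)))
A=np.c_[s[:,:2]-s[:,:2].mean(0),np.ones(len(s))];print("plane",np.linalg.lstsq(A,s[:,2],rcond=None)[0])
h=Q[Q[:,2]>.145];print("head",len(h),h.mean(0) if len(h) else 0,h[:,2].max() if len(h) else 0)
E
```

```text
red [255.4 159.2] [254 155   4   9  15] [ 0.6398 -0.032   0.1272] [ 0.6405 -0.0321  0.124 ] [ 0.6308 -0.0318  0.165 ]
red [257.3889 209.1389] [255 206   6   7  36] [ 0.4825 -0.0358  0.161 ] [ 0.487  -0.0361  0.124 ] [ 0.482  -0.0357  0.165 ]
red [249.6667 225.75  ] [247 225   6   3  12] [ 0.4437 -0.0119  0.0493] [ 0.4374 -0.0125  0.124 ] [ 0.434  -0.0128  0.165 ]
yel [294.0732 164.5854] [290 161  10   8  41] [ 0.6206 -0.149   0.1318] [ 0.6224 -0.1497  0.124 ] [ 0.6132 -0.1458  0.165 ]
yel [263.3077 184.6923] [259 181   9   9  65] [ 0.5599 -0.0548  0.1315] [ 0.5612 -0.055   0.124 ] [ 0.5539 -0.054   0.165 ]
tray [336.2825 196.8383] [[ 0.5362 -0.2939  0.025 ]] [[ 0.4898 -0.2317  0.025 ]
 [ 0.6058 -0.2614  0.025 ]
 [ 0.5831 -0.3571  0.025 ]
 [ 0.4674 -0.3261  0.025 ]]
disc ((0.5613688826560974, -0.05402221158146858), 0.09583549946546555) [[ 0.5603 -0.0544  0.124 ]]
3256 [ 0.5595 -0.0554  0.1236] ((0.5633897185325623, -0.056978341192007065), 0.11878668516874313)
plane [0.0194 0.0089 0.1236]
head 92 [ 0.4059 -0.0291  0.7857] 1.4384407319833226
```

```bash
python3 -m crank '-40 -33 0 0.1 85;-80 -66 0 0.2 85;-120 -100 0 0.3 85;-160 -133 0 0.4 85;-199 -166 0 0.5 85;-239 -199 0 0.6 85;-278 -232 0 0.7 85;-278 -232 0 0.735 85' 60
python3 - <<'E'
from m import *
s=ctrl.read_state();R=s["ee_rot"];p=s["position"];print(p,s["joints"],np.arctan2(R[1,1],R[0,1]))
print("to hover (tool mm)",1e3*R.T@(np.array([.482,-.036,.23])-p))
c=np.load("top0.npy",allow_pickle=True).item()
v,u=np.mgrid[140:300,150:360];Q=bydepth(c,np.c_[u.ravel(),v.ravel()])
d=np.hypot(Q[:,0]-.56,Q[:,1]+.0545)
def fit(s):
    for _ in range(4):
        A=np.c_[s[:,0]-.56,s[:,1]+.0545,np.ones(len(s))];k,*_=np.linalg.lstsq(A,s[:,2],rcond=None)
        r=s[:,2]-A@k;s=s[abs(r)<max(2*r.std(),1e-3)]
    return k,r.std(),len(s)
f=fit(Q[(d>.02)&(d<.09)&(abs(Q[:,2]-.124)<.006)]);b=fit(Q[(d>.14)&(d<.3)&(abs(Q[:,2])<.008)])
print(f,b,f[0]-b[0])
E
```

```text
time: 1.1
position: [0.4154, 0.3162, 0.2314]
ee_rot: [[-0.458, 0.889, 0.001], [0.889, 0.458, -0.002], [-0.002, -0.0, -1.0]]
force: [0.1, 1.2, -0.4]
opening: 0.0855
finger_force: 0.0
[0.4154 0.3162 0.2314] [-0.93    0.3591  0.262   1.8443 -0.1097  0.9529 -0.144 ] 0.47616749774047346
to hover (tool mm) [-343.589  -102.2582    2.0774]
(array([0.0294, 0.0158, 0.1242]), np.float64(0.0020323353726987505), 2176) (array([ 0.0008, -0.0019,  0.0006]), np.float64(0.002447382363116777), 13211) [0.0286 0.0177 0.1235]
```

```bash
python3 -m crank '-43 -13 0 0.1 85;-86 -26 0 0.2 85;-129 -39 0 0.3 85;-172 -51 0 0.4 85;-215 -64 0 0.5 85;-258 -77 0 0.6 85;-301 -90 0 0.7 85;-344 -102 0 0.727 85'
python3 - <<'E'
from m import *
c=ctrl.capture("wrist");cv2.imwrite("pics/w1.png",c["frame"]);np.save("w1.npy",c,allow_pickle=True)
s=ctrl.read_state();R=s["ee_rot"];p=s["position"];print(p,s["force"],s["joints"],np.arctan2(R[1,1],R[0,1]))
print(c["position"],c["orientation"][:,2])
for ce,st,m in blobs(c,(0,120,80),(8,255,255),(0,0,512,384),20): print(ce,st,bydepth(c,ce[None])[0],onplane(c,ce,.162)[0])
E
```

```text
time: 2.1
position: [0.4837, -0.0317, 0.2312]
ee_rot: [[0.24, 0.971, -0.0], [0.971, -0.24, 0.0], [0.0, -0.0, -1.0]]
force: [-0.1, -0.2, 0.7]
opening: 0.0853
finger_force: 0.0
[ 0.4844 -0.0381  0.2317] [ 1.1387 -6.2542  1.2169] [-0.4166  0.3324  0.5377  1.9352 -0.2067  0.9266 -0.027 ] -0.2486336958226517
[0.5032 0.0482 0.3739] [-0.0761 -0.3117 -0.9471]
[419.4194 157.0538] [405 146  30  21  93] [ 0.6394 -0.0361  0.126 ] [ 0.6197 -0.0238  0.162 ]
[224.0976 164.5854] [222 159   5  13  41] [ 0.4457 -0.0136  0.0478] [0.4658 0.0081 0.162 ]
[259.8058 206.216 ] [248 191  24  30 551] [ 0.4852 -0.0343  0.1615] [ 0.4853 -0.0341  0.162 ]
[506.0238 353.8571] [500 352  12   5  42] [ 0.8383 -0.4829  0.0068] [ 0.6966 -0.2583  0.162 ]
```

View pics/w1.png

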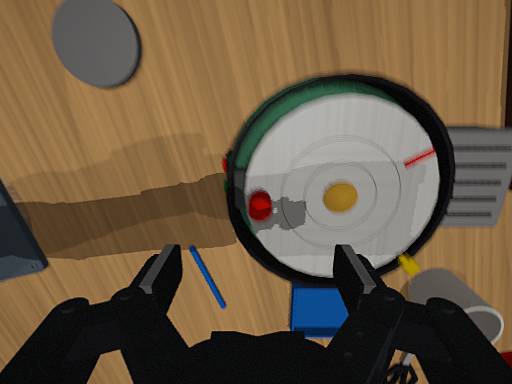

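The wrist picture shows the pin head at (260,205), the mark at (420,157), the nut at (340,197) and the pointer at (408,265). I'll refine these now the arm is settled.

```bash
python3 - <<'E'
from m import *
c=ctrl.capture("wrist");np.save("w2.npy",c,allow_pickle=True)
def top(c,box,lo,hi,z0):
    out=[]
    for ce,st,m in blobs(c,lo,hi,box,20):
        v,u=np.nonzero(m);Q=bydepth(c,np.c_[u,v]);k=Q[:,2]>z0
        if k.sum()>10:
            q=onplane(c,np.c_[u,v][k],np.median(Q[k,2])).astype(np.float32)
            out.append((k.sum(),Q[k].mean(0),cv2.minEnclosingCircle(q[:,:2])))
    return out
print(top(c,(200,140,320,260),(0,120,60),(8,255,255),.156))
c0=np.load("top0.npy",allow_pickle=True).item()
print(top(c0,(220,190,305,222),(0,120,60),(8,255,255),.156))
for ce,st,m in blobs(c,(15,100,80),(33,255,255),(200,100,460,300),20): print("yel",ce,st,bydepth(c,ce[None])[0])
for ce,st,m in blobs(c,(0,120,80),(8,255,255),(380,100,460,200),20):print("mark",ce,st,onplane(c,ce,.126))
s=ctrl.read_state();print(s["position"],s["force"],1e3*s["ee_rot"].T@(np.array([.484,-.0355,.1335])-s["position"]))
E
```

```text
Traceback (most recent call last):
cv2.error: OpenCV(4.12.0) /io/opencv/modules/imgproc/src/shapedescr.cpp:201: error: (-215:Assertion failed) count >= 0 && (depth == CV_32F || depth == CV_32S) in function 'minEnclosingCircle'
```

```bash
python3 - <<'E'
from m import *
c=np.load("w2.npy",allow_pickle=True).item()
def top(c,box,lo,hi,z0):
    out=[]
    for ce,st,m in blobs(c,lo,hi,box,20):
        v,u=np.nonzero(m);Q=bydepth(c,np.c_[u,v]);k=Q[:,2]>z0
        if k.sum()>10:
            q=np.ascontiguousarray(onplane(c,np.c_[u,v][k],np.median(Q[k,2]))[:,:2]).astype(np.float32)
            out.append((k.sum(),Q[k].mean(0),cv2.minEnclosingCircle(q)))
    return out
print(top(c,(200,140,320,260),(0,120,60),(8,255,255),.156))
c0=np.load("top0.npy",allow_pickle=True).item()
print(top(c0,(220,190,305,222),(0,120,60),(8,255,255),.156))
for ce,st,m in blobs(c,(15,100,80),(33,255,255),(200,100,460,300),20): print("yel",ce,st,bydepth(c,ce[None])[0])
for ce,st,m in blobs(c,(0,120,80),(8,255,255),(380,100,460,200),20):print("mark",ce,st,onplane(c,ce,.126))
s=ctrl.read_state();print(s["position"],s["force"],1e3*s["ee_rot"].T@(np.array([.484,-.0355,.1335])-s["position"]))
E
```

```text
[(np.int64(492), array([ 0.484 , -0.0343,  0.1626]), ((0.484478235244751, -0.03265036270022392), 0.013497298583388329))]
[(np.int64(35), array([ 0.4824, -0.0356,  0.1621]), ((0.4827831983566284, -0.03607328236103058), 0.009911557659506798))]
yel [228.1861 216.6342] [ 200  100   90  200 7761] [ 0.4479 -0.0604  0.1206]
yel [448.5615 107.1955] [433 100  27  17 358] [ 0.751  -0.0288  0.0009]
yel [337.1475 187.8863] [320 172  35  33 888] [ 0.5592 -0.0521  0.134 ]
yel [424.4262 254.4391] [ 376  219   84   81 2799] [ 0.7083 -0.2505  0.0014]
yel [205.2069 289.3257] [200 270  17  30 261] [ 0.3455 -0.2289 -0.0009]
mark [416.5746 146.6579] [401 137  32  21 228] [[ 0.6388 -0.0335  0.126 ]]
[ 0.484  -0.0355  0.2315] [ 0.2941  0.2329 -0.0953] [ 0.1986 -0.101  97.9841]
```

```bash
python3 -m crank '0 0 20 0 85;0 0 40 0 85;0 0 60 0 70;0 0 75 0 60;0 0 87 0 50;0 0 95 0 45;0 0 99 0 40;0 0 99 0 40' 40 && python3 -m crank '0 0 0 0 30;0 0 0 0 26;0 0 0 0 20;0 0 0 0 15;0 0 0 0 15;0 0 0 0 15;0 0 0 0 15;0 0 0 0 15'
```

```text
time: 3.2
position: [0.4834, -0.0314, 0.1323]
ee_rot: [[0.24, 0.971, -0.0], [0.971, -0.24, 0.0], [-0.0, -0.0, -1.0]]
force: [0.2, 0.4, 0.5]
opening: 0.04
finger_force: 0.0
time: 4.2
position: [0.4838, -0.0314, 0.1326]
ee_rot: [[0.24, 0.971, 0.001], [0.971, -0.24, 0.0], [0.0, 0.001, -1.0]]
force: [0.5, 0.2, 6.7]
opening: 0.0206
finger_force: 39.0
```

```bash
python3 -m crank '0 0 -3 0 15;0 0 -8 0 15;0 0 -15 0 15;0 0 -23 0 15;0 0 -31 0 15;0 0 -39 0 15;0 0 -47 0 15;0 0 -55 0 15' 60 && python3 -m crank '0 0 -8 0 15;0 0 -16 0 15;0 0 -22 0 15;0 0 -28 0 15;0 0 -30 0 15;0 0 -30 0 15;0 0 -30 0 15;0 0 -30 0 15'
python3 - <<'E'
from m import *
s=ctrl.read_state();R=s["ee_rot"];p=s["position"];print(p)
u=np.array([np.cos(-.2507),np.sin(-.2507),0]);C=np.array([.5362,-.2939,0])
for k in(-.040,.040):
    T=C+k*u;T[2]=p[2];print(k,T,1e3*R.T@(T-p))
c=ctrl.capture("wrist");cv2.imwrite("pics/w3.png",c["frame"])
E
```

```text
time: 5.2
position: [0.4834, -0.0314, 0.1879]
ee_rot: [[0.24, 0.971, 0.0], [0.971, -0.24, 0.0], [0.0, 0.0, -1.0]]
force: [-0.9, -0.4, -1.2]
opening: 0.0201
finger_force: 58.6
time: 6.2
position: [0.4833, -0.0314, 0.2171]
ee_rot: [[0.24, 0.971, -0.0], [0.971, -0.24, -0.0], [-0.0, -0.0, -1.0]]
force: [-0.7, 0.4, -1.6]
opening: 0.02
finger_force: 58.6
[ 0.4833 -0.0314  0.2171]
-0.04 [ 0.4975 -0.284   0.2171] [-241.8248   74.2712    0.0157]
0.04 [ 0.5749 -0.3038  0.2171] [-242.5152  154.2683   -0.0157]
```

View pics/w3.png

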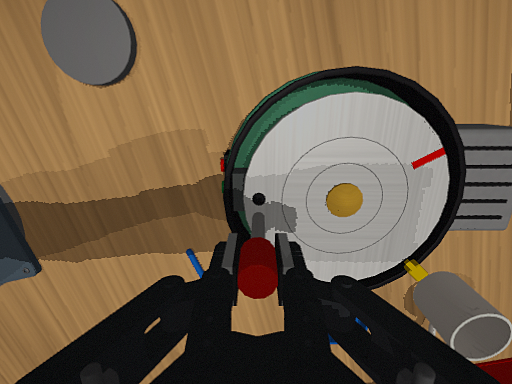

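The pin is clear: the hole is bare at (258,200) and the head is held at (258,270). Next it goes to the tray.

```bash
python3 -m crank '-20 6 0 0 15;-55 17 0 0 15;-95 30 0 0 15;-135 42 0 0 15;-175 55 0 0 15;-210 66 0 0 15;-230 72 0 0 15;-238 74 0 0 15' && python3 -m crank '0 0 5 0 15;0 0 25 0 15;0 0 50 0 15;0 0 80 0 15;0 0 110 0 15;0 0 130 0 15;0 0 144 0 15;0 0 150 0 15'
python3 - <<'E'
from m import *
s=ctrl.read_state();print(s["position"],s["force"])
c=ctrl.capture("scene");cv2.imwrite("pics/s4.png",cv2.resize(c["frame"][180:340,110:310],None,fx=3,fy=3))
E
```

```text
time: 7.25
position: [0.4979, -0.2815, 0.2171]
ee_rot: [[0.241, 0.97, -0.0], [0.97, -0.241, -0.0], [-0.001, -0.0, -1.0]]
force: [-0.8, -0.1, -1.1]
opening: 0.0206
finger_force: 58.7
time: 8.25
position: [0.4983, -0.2793, 0.0667]
ee_rot: [[0.239, 0.971, -0.001], [0.971, -0.239, 0.001], [0.0, -0.001, -1.0]]
force: [0.3, -0.1, -0.6]
opening: 0.02
finger_force: 58.7
[ 0.4983 -0.2793  0.0667] [ 0.2793 -0.1479 -0.6319]
```

View pics/s4.png

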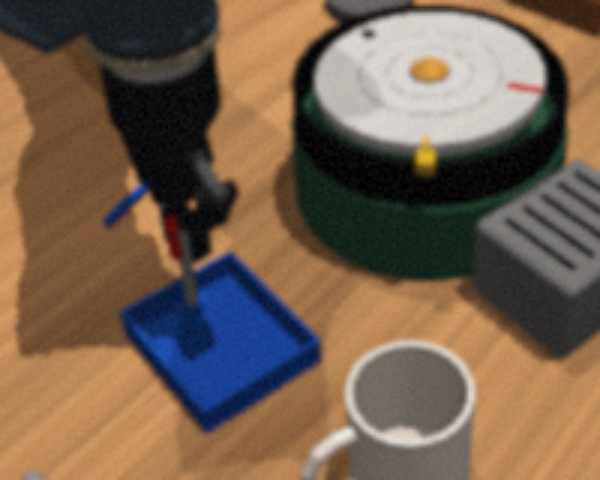

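```bash
python3 -m crank '0 0 4 0 15;0 0 7 0 15;0 0 7 0 15;0 0 7 0 30;0 0 7 0 45;0 0 7 0 45;0 0 7 0 45;0 0 7 0 45' && python3 -m crank '0 5 0 0 45;0 10 0 0 45;0 15 0 0 45;0 20 0 0 45;0 24 0 0 45;0 24 0 0 45;0 24 0 0 45;0 24 0 0 45'
python3 - <<'E'
from m import *
c=ctrl.capture("scene");cv2.imwrite("pics/s5.png",cv2.resize(c["frame"][200:330,110:270],None,fx=3,fy=3))
E
```

```text
time: 9.3
position: [0.4982, -0.2802, 0.0603]
ee_rot: [[0.24, 0.971, 0.0], [0.971, -0.24, -0.0], [-0.0, 0.0, -1.0]]
force: [0.6, -0.2, -0.1]
opening: 0.045
finger_force: 0.0
time: 10.3
position: [0.5215, -0.286, 0.0604]
ee_rot: [[0.24, 0.971, 0.0], [0.971, -0.24, -0.0], [-0.0, 0.0, -1.0]]
force: [0.1, 0.3, 0.6]
opening: 0.045
finger_force: 0.2
```

View pics/s5.png

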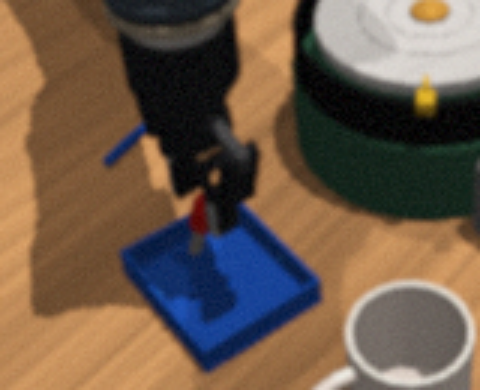

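The pin leans on the front pad at (200,215), its foot inside the tray. Lifting the fingers will let it topple along the tray.

```bash
python3 -m crank '0 0 -5 0 45;0 0 -15 0 45;0 0 -30 0 45;0 0 -50 0 45;0 0 -80 0 45;0 0 -110 0 45;0 0 -140 0 40;0 0 -155 0 30'
python3 - <<'E'
from m import *
c=ctrl.capture("scene");cv2.imwrite("pics/s6.png",cv2.resize(c["frame"][180:340,110:310],None,fx=3,fy=3))
t=ctrl.capture("top");np.save("top6.npy",t,allow_pickle=True)
s=ctrl.read_state();R=s["ee_rot"];p=s["position"];print(p,s["force"])
E
```

```text
time: 11.35
position: [0.5219, -0.2864, 0.2178]
ee_rot: [[0.24, 0.971, 0.002], [0.971, -0.24, -0.001], [-0.001, 0.003, -1.0]]
force: [-0.7, -0.1, -0.6]
opening: 0.0303
finger_force: 0.0
[ 0.5221 -0.2864  0.2171] [-0.374   0.0337  0.265 ]
```

View pics/s6.png

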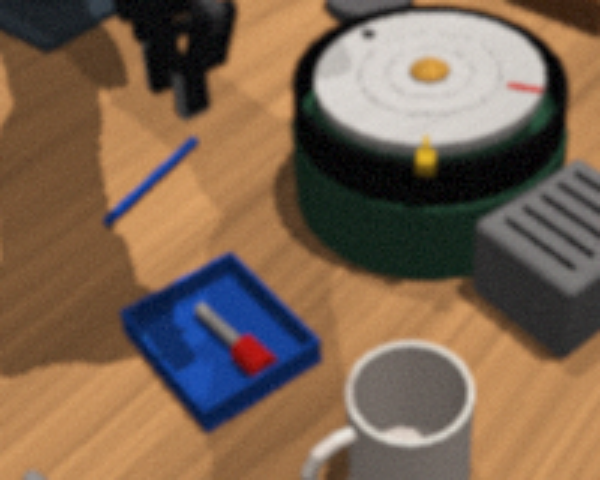

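The pin lies flat inside the tray, head at (253,355) and foot at (200,308). I'll shut the fingers, hover over the start of the sweep and work out the mark and pointer angles again.

```bash
python3 -m crank '20 -7 0 0 20;50 -17 0 0 10;85 -29 0 0 5;120 -42 0 0 0;155 -54 0 0 0;185 -65 0 0 0;202 -70 0 0 0;202 -70 0 0 0' 30 && python3 -m crank '0 0 15 0 0;0 0 35 0 0;0 0 55 0 0;0 0 70 0 0;0 0 80 0 0;0 0 86 0 0;0 0 88 0 0;0 0 88 0 0'
cat > ang.py <<'E'
from m import *
C=np.array([.560,-.054])
def ang(n="scene",z=.1245,c=None,save=None):
    c=c if c is not None else ctrl.capture(n)
    if save: cv2.imwrite(save,c["frame"])
    P=proj(c,[[C[0],C[1],.124]])[0];x,y=P.astype(int);r=70
    o={}
    for k,lo,hi in(("mark",(0,110,70),(9,255,255)),("ptr",(19,120,80),(33,255,255))):
        best=[]
        for ce,st,m in blobs(c,lo,hi,(x-r,y-r,x+r,y+r),5):
            v,u=np.nonzero(m);q=onplane(c,np.c_[u,v],z if k=="mark" else .129)[:,:2]-C;w=q.mean(0);rr=np.hypot(*w)
            if .055<rr<.125: best.append((round(float(np.arctan2(w[1],w[0])),3),round(float(rr),3),len(u)))
        o[k]=best
    return o
E
python3 - <<'E'
from ang import *
for f in("top0.npy","top6.npy","scene0.npy","w2.npy"):
    print(f,ang(c=np.load(f,allow_pickle=True).item()))
print("now",ang())
s=ctrl.read_state();print(s["time"],s["position"],s["force"],s["opening"])
E
```

```text
time: 12.45
position: [0.5019, -0.0722, 0.2148]
ee_rot: [[0.238, 0.971, -0.001], [0.971, -0.238, 0.0], [-0.0, -0.001, -1.0]]
force: [-0.6, -0.7, 0.8]
opening: 0.0003
finger_force: 0.0
time: 13.45
position: [0.5022, -0.0731, 0.1276]
ee_rot: [[0.24, 0.971, 0.001], [0.971, -0.24, 0.0], [0.0, 0.0, -1.0]]
force: [-0.6, 0.1, 0.4]
opening: 0.0002
finger_force: 0.0
top0.npy {'mark': [(0.261, 0.084, 18), (2.903, 0.075, 37)], 'ptr': [(-0.998, 0.112, 39)]}
top6.npy {'mark': [(0.262, 0.084, 17)], 'ptr': [(-1.0, 0.112, 40)]}
scene0.npy {'mark': [(2.677, 0.114, 98), (0.303, 0.08, 14)], 'ptr': [(-1.002, 0.117, 58)]}
w2.npy {'mark': [(0.253, 0.069, 24), (3.062, 0.069, 52)], 'ptr': [(-1.01, 0.101, 63)]}
now {'mark': [(0.308, 0.079, 10)], 'ptr': [(-1.0, 0.117, 62)]}
13.5 [ 0.5022 -0.0731  0.1277] [ 0.3011  0.095  -0.3513] -8.317410746291272e-06
```

```bash
python3 -m crank '0 0 1 0 0;0 0 2 0 0;0 0 2.5 0 0;0 0 3 0 0;0 0 3.3 0 0;0 0 3.6 0 0;0 0 3.6 0 0;0 0 3.6 0 0'
```

```text
time: 14.5
position: [0.502, -0.0731, 0.1237]
ee_rot: [[0.24, 0.971, -0.0], [0.971, -0.24, -0.0], [-0.0, -0.0, -1.0]]
force: [0.4, -1.0, -0.4]
opening: 0.0001
finger_force: 0.0
```

```bash
python3 -m crank '0 0 0.2 0 0;0 0 0.4 0 0;0 0 0.6 0 0;0 0 0.8 0 0;0 0 0.8 0 0;0 0 0.8 0 0;0 0 0.8 0 0;0 0 0.8 0 0'
```

```text
time: 15.5
position: [0.502, -0.073, 0.1229]
ee_rot: [[0.24, 0.971, -0.0], [0.971, -0.24, -0.0], [-0.0, -0.0, -1.0]]
force: [0.4, 0.2, 0.5]
opening: -0.0003
finger_force: 0.0
```

```bash
python3 -m crank '0 0 0.1 0 0;0 0 0.2 0 0;0 0 0.3 0 0;0 0 0.4 0 0;0 0 0.5 0 0;0 0 0.5 0 0;0 0 0.5 0 0;0 0 0.5 0 0'
```

```text
time: 16.5
position: [0.502, -0.073, 0.1224]
ee_rot: [[0.24, 0.971, -0.0], [0.971, -0.24, 0.0], [0.0, -0.0, -1.0]]
force: [0.1, 0.4, -0.3]
opening: 0.0
finger_force: 0.0
```

```bash
python3 -m crank '0 0 0.1 0 0;0 0 0.2 0 0;0 0 0.3 0 0;0 0 0.4 0 0;0 0 0.5 0 0;0 0 0.5 0 0;0 0 0.5 0 0;0 0 0.5 0 0'
```

```text
time: 17.5
position: [0.502, -0.0731, 0.1219]
ee_rot: [[0.24, 0.971, 0.0], [0.971, -0.24, -0.0], [-0.0, 0.0, -1.0]]
force: [0.3, -0.2, 0.9]
opening: 0.0
finger_force: 0.7
```

```bash
python3 -m crank '0 0 0.1 0 0;0 0 0.2 0 0;0 0 0.3 0 0;0 0 0.4 0 0;0 0 0.5 0 0;0 0 0.5 0 0;0 0 0.5 0 0;0 0 0.5 0 0'
```

```text
time: 18.5
position: [0.502, -0.073, 0.1214]
ee_rot: [[0.24, 0.971, 0.0], [0.971, -0.24, -0.0], [-0.0, 0.0, -1.0]]
force: [-0.5, 0.1, 3.0]
opening: 0.0001
finger_force: 1.8
```

```bash
python3 -m crank '0 0 0.1 0 0;0 0 0.2 0 0;0 0 0.3 0 0;0 0 0.4 0 0;0 0 0.4 0 0;0 0 0.4 0 0;0 0 0.4 0 0;0 0 0.4 0 0'; python3 - <<'E'
import numpy as np
# rows per 0.1 rad steps, tilt z = -1.85cos(psi-.796), table of tool coords
a=-2.62
for k in range(0,66):
    p=a+.08*k; print(k,*np.round([55*np.sin(p),55*np.cos(p),-1.85*np.cos(p-.796)],1),end=' | ')
E
```

```text
time: 19.5
position: [0.502, -0.0731, 0.121]
ee_rot: [[0.24, 0.971, 0.0], [0.971, -0.24, -0.0], [-0.0, 0.0, -1.0]]
force: [-1.0, 0.3, 5.5]
opening: -0.0002
finger_force: 2.6
0 -27.4 -47.7 1.8 | 1 -31.1 -45.3 1.8 | 2 -34.7 -42.7 1.8 | 3 -38.0 -39.8 1.8 | 4 -41.0 -36.6 1.8 | 5 -43.8 -33.3 1.8 | 6 -46.3 -29.6 1.8 | 7 -48.5 -25.8 1.8 | 8 -50.5 -21.9 1.7 | 9 -52.0 -17.8 1.7 | 10 -53.3 -13.6 1.6 | 11 -54.2 -9.3 1.5 | 12 -54.8 -4.9 1.4 | 13 -55.0 -0.5 1.3 | 14 -54.9 3.9 1.2 | 15 -54.4 8.3 1.1 | 16 -53.5 12.6 1.0 | 17 -52.4 16.8 0.9 | 18 -50.9 21.0 0.7 | 19 -49.0 24.9 0.6 | 20 -46.9 28.8 0.4 | 21 -44.4 32.4 0.3 | 22 -41.7 35.9 0.2 | 23 -38.7 39.1 0.0 | 24 -35.4 42.1 -0.1 | 25 -32.0 44.8 -0.3 | 26 -28.3 47.2 -0.4 | 27 -24.4 49.3 -0.6 | 28 -20.4 51.1 -0.7 | 29 -16.3 52.5 -0.8 | 30 -12.0 53.7 -1.0 | 31 -7.7 54.5 -1.1 | 32 -3.3 54.9 -1.2 | 33 1.1 55.0 -1.3 | 34 5.5 54.7 -1.4 | 35 9.8 54.1 -1.5 | 36 14.1 53.2 -1.6 | 37 18.3 51.9 -1.7 | 38 22.4 50.2 -1.7 | 39 26.4 48.3 -1.8 | 40 30.1 46.0 -1.8 | 41 33.7 43.4 -1.8 | 42 37.1 40.6 -1.8 | 43 40.2 37.5 -1.8 | 44 43.1 34.2 -1.8 | 45 45.7 30.6 -1.8 | 46 48.0 26.9 -1.8 | 47 50.0 23.0 -1.7 | 48 51.7 18.9 -1.7 | 49 53.0 14.7 -1.6 | 50 54.0 10.4 -1.5 | 51 54.7 6.1 -1.5 | 52 55.0 1.7 -1.4 | 53 54.9 -2.7 -1.3 | 54 54.5 -7.1 -1.1 | 55 53.8 -11.4 -1.0 | 56 52.7 -15.7 -0.9 | 57 51.3 -19.8 -0.8 | 58 49.5 -23.9 -0.6 | 59 47.5 -27.8 -0.5 | 60 45.1 -31.5 -0.3 | 61 42.4 -35.0 -0.2 | 62 39.5 -38.3 -0.0 | 63 36.3 -41.3 0.1 | 64 32.9 -44.1 0.2 | 65 29.3 -46.6 0.4 |
```

```bash
python3 -m crank '-1.9 1.2 0.1 0 0;-3.7 2.4 0.15 0 0;-5.5 3.7 0.15 0 0;-7.3 5 0.15 0 0;-9 6.4 0.15 0 0;-10.6 7.9 0.15 0 0;-12.1 9.5 0.15 0 0;-13.6 11.1 0.15 0 0'; python3 -c "
from ang import *
print(ang());s=ctrl.read_state();print(s['force'],s['position'])"
```

```text
time: 20.5
position: [0.5093, -0.0886, 0.1208]
ee_rot: [[0.239, 0.971, -0.001], [0.971, -0.239, 0.001], [0.0, -0.001, -1.0]]
force: [-1.9, 1.2, 5.7]
opening: -0.0
finger_force: 3.1
{'mark': [(0.562, 0.082, 11)], 'ptr': [(-0.998, 0.119, 61)]}
[-1.8624  1.0551  5.4663] [ 0.5095 -0.0889  0.1209]
```

```bash
python3 -m crank '-2.1 2.5 0.1 0 0;-4.1 5.1 0.1 0 0;-5.9 7.9 0.1 0 0;-7.5 10.8 0.05 0 0;-9 13.7 0.05 0 0;-10.3 16.8 0 0 0;-11.4 19.9 -0.05 0 0;-12.3 23 -0.1 0 0'; cat > nx.py <<'E'
from ang import *
import sys
print(ang());s=ctrl.read_state();print(s['force'],s['position'])
p,d=float(sys.argv[1]),float(sys.argv[2])
f=lambda p:np.array([55*np.sin(p),55*np.cos(p),-1.85*np.cos(p-.796)])
print(*[np.round(f(p+d*j)-f(p),2) for j in range(1,9)])
E
python3 nx.py -1.82 .06
```

```text
time: 21.55
position: [0.5286, -0.1064, 0.121]
ee_rot: [[0.24, 0.971, -0.001], [0.971, -0.24, 0.0], [0.0, -0.001, -1.0]]
force: [-2.8, 0.2, 7.5]
opening: 0.0005
finger_force: 3.5
{'mark': [(1.005, 0.086, 12)], 'ptr': [(-0.999, 0.119, 61)]}
[-1.9783  0.0792  6.9494] [ 0.5291 -0.1066  0.1211]
[-0.72  3.22 -0.06] [-1.24  6.48 -0.12] [-1.57  9.76 -0.19] [-1.7  13.06 -0.27] [-1.63 16.36 -0.35] [-1.36 19.65 -0.43] [-0.9  22.91 -0.52] [-0.24 26.15 -0.61]
```

```bash
python3 -m crank '-0.7 3.2 -0.06 0 0;-1.2 6.5 -0.12 0 0;-1.6 9.8 -0.19 0 0;-1.7 13.1 -0.27 0 0;-1.6 16.4 -0.35 0 0;-1.4 19.7 -0.43 0 0;-0.9 22.9 -0.52 0 0;-0.2 26.2 -0.61 0 0'; python3 nx.py -1.34 .06
```

```text
time: 22.6
position: [0.5541, -0.1133, 0.1217]
ee_rot: [[0.24, 0.971, -0.0], [0.971, -0.24, -0.0], [-0.0, -0.0, -1.0]]
force: [-3.6, -1.6, 7.6]
opening: -0.0
finger_force: 3.6
{'mark': [(1.424, 0.084, 13)], 'ptr': [(-0.999, 0.119, 61)]}
[-1.4653 -1.1694  6.9366] [ 0.5547 -0.1132  0.1218]
[ 0.85  3.19 -0.1 ] [ 1.89  6.32 -0.19] [ 3.12  9.38 -0.3 ] [ 4.53 12.37 -0.4 ] [ 6.11 15.26 -0.51] [ 7.86 18.05 -0.61] [ 9.78 20.74 -0.72] [11.86 23.3  -0.83]
```

Steady at about 7 N, with the disc following. Continuing.

```bash
python3 -m crank '0.8 3.2 -0.1 0 0;1.9 6.3 -0.19 0 0;3.1 9.4 -0.3 0 0;4.5 12.4 -0.4 0 0;6.1 15.3 -0.51 0 0;7.9 18 -0.61 0 0;9.8 20.7 -0.72 0 0;11.9 23.3 -0.83 0 0'; python3 nx.py -0.86 .06
```

```text
time: 23.65
position: [0.5798, -0.1076, 0.1227]
ee_rot: [[0.24, 0.971, 0.0], [0.971, -0.24, -0.001], [-0.001, 0.0, -1.0]]
force: [-2.3, -1.8, 6.0]
opening: 0.0002
finger_force: 3.6
{'mark': [(1.865, 0.087, 8)], 'ptr': [(-1.0, 0.118, 64)]}
[-0.5165 -2.0671  7.2893] [ 0.5803 -0.1073  0.1227]
[ 2.23  2.43 -0.11] [ 4.6   4.73 -0.22] [ 7.1   6.88 -0.33] [ 9.72  8.88 -0.44] [12.47 10.71 -0.55] [15.31 12.38 -0.66] [18.25 13.88 -0.77] [21.28 15.19 -0.87]
```

```bash
python3 -m crank '2.2 2.4 -0.11 0 0;4.6 4.7 -0.22 0 0;7.1 6.9 -0.33 0 0;9.7 8.9 -0.44 0 0;12.5 10.7 -0.55 0 0;15.3 12.4 -0.66 0 0;18.3 13.9 -0.76 0 0;21.3 15.2 -0.86 0 0'; python3 nx.py -0.38 .06
```

```text
time: 24.7
position: [0.5999, -0.0906, 0.1236]
ee_rot: [[0.24, 0.971, 0.001], [0.971, -0.24, -0.001], [-0.001, 0.001, -1.0]]
force: [-1.3, -3.1, 6.8]
opening: 0.0002
finger_force: 3.5
{'mark': [], 'ptr': [(-0.999, 0.118, 61)]}
[-0.845  -1.3794  6.7674] [ 0.6002 -0.0901  0.1236]
[ 3.1   1.13 -0.1 ] [ 6.26  2.07 -0.2 ] [ 9.47  2.83 -0.29] [12.73  3.39 -0.39] [16.01  3.75 -0.47] [19.3   3.91 -0.56] [22.6   3.88 -0.63] [25.89  3.65 -0.71]
```

```bash
python3 -m crank '3.1 1.1 -0.1 0 0;6.3 2.1 -0.2 0 0;9.5 2.8 -0.29 0 0;12.7 3.4 -0.38 0 0;16 3.8 -0.46 0 0;19.3 3.9 -0.54 0 0;22.6 3.9 -0.61 0 0;25.9 3.7 -0.69 0 0'; python3 nx.py 0.10 .06
```

```text
time: 25.75
position: [0.6099, -0.0665, 0.1244]
ee_rot: [[0.24, 0.971, 0.001], [0.971, -0.24, -0.001], [-0.001, 0.001, -1.0]]
force: [-0.3, -1.2, 6.4]
opening: 0.0002
finger_force: 3.3
{'mark': [(2.801, 0.076, 16)], 'ptr': [(-0.999, 0.119, 63)]}
[-0.4579 -1.5894  6.4747] [ 0.61   -0.0657  0.1243]
[ 3.27 -0.43 -0.07] [ 6.51 -1.05 -0.13] [ 9.71 -1.87 -0.19] [12.85 -2.87 -0.24] [15.93 -4.07 -0.29] [18.93 -5.44 -0.33] [21.84 -7.   -0.36] [24.65 -8.72 -0.39]
```

```bash
python3 -m crank '3.3 -0.4 -0.06 0 0;6.5 -1 -0.12 0 0;9.7 -1.9 -0.16 0 0;12.9 -2.9 -0.21 0 0;15.9 -4.1 -0.25 0 0;18.9 -5.4 -0.28 0 0;21.8 -7 -0.31 0 0;24.7 -8.7 -0.34 0 0'; python3 nx.py 0.58 .06
```

```text
time: 26.8
position: [0.6077, -0.0403, 0.1248]
ee_rot: [[0.24, 0.971, 0.002], [0.971, -0.24, -0.001], [-0.001, 0.002, -1.0]]
force: [0.4, -2.0, 5.5]
opening: -0.0001
finger_force: 3.1
{'mark': [(-3.035, 0.078, 15)], 'ptr': [(-0.999, 0.119, 60)]}
[-0.0267 -2.3688  5.2847] [ 0.6075 -0.0396  0.1247]
[ 2.7  -1.89 -0.02] [ 5.29 -3.94 -0.03] [ 7.75 -6.14 -0.04] [10.07 -8.48 -0.04] [ 12.25 -10.96  -0.04] [ 14.27 -13.57  -0.02] [ 16.14 -16.29  -0.  ] [ 17.84 -19.12   0.02]
```

Force is down to 5.4 N, so I'll press 0.15 mm more.

```bash
python3 -m crank '2.7 -1.9 0.05 0 0;5.3 -3.9 0.09 0 0;7.8 -6.1 0.12 0 0;10.1 -8.5 0.14 0 0;12.3 -11 0.15 0 0;14.3 -13.6 0.17 0 0;16.1 -16.3 0.19 0 0;17.8 -19.1 0.22 0 0'; python3 nx.py 1.06 .06
```

```text
time: 27.85
position: [0.5937, -0.0182, 0.1247]
ee_rot: [[0.24, 0.971, 0.003], [0.971, -0.24, -0.001], [-0.0, 0.003, -1.0]]
force: [0.6, -0.9, 6.3]
opening: -0.0
finger_force: 3.1
{'mark': [(-2.621, 0.079, 15)], 'ptr': [(-0.999, 0.118, 58)]}
[ 1.063  -1.0522  6.3124] [ 0.5933 -0.0178  0.1246]
[ 1.53 -2.93  0.03] [ 2.87 -5.94  0.07] [ 4.04 -9.02  0.12] [  5.02 -12.18   0.17] [  5.8  -15.38   0.22] [  6.4  -18.63   0.28] [  6.79 -21.9    0.35] [  6.99 -25.19   0.42]
```

```bash
python3 -m crank '1.5 -2.9 0.06 0 0;2.9 -5.9 0.12 0 0;4 -9 0.17 0 0;5 -12.2 0.23 0 0;5.8 -15.4 0.28 0 0;6.4 -18.6 0.34 0 0;6.8 -21.9 0.41 0 0;7 -25.2 0.48 0 0'; python3 nx.py 1.54 .06
```

```text
time: 28.9
position: [0.5711, -0.0051, 0.1242]
ee_rot: [[0.24, 0.971, 0.003], [0.971, -0.24, -0.0], [0.0, 0.003, -1.0]]
force: [1.5, 0.3, 6.7]
opening: 0.0003
finger_force: 3.0
{'mark': [(-2.255, 0.084, 15)], 'ptr': [(-1.0, 0.118, 60)]}
[ 1.9599 -0.7884  5.9535] [ 0.5706 -0.0049  0.1241]
[ 0.   -3.3   0.08] [-0.19 -6.59  0.16] [-0.58 -9.87  0.25] [ -1.17 -13.12   0.34] [ -1.95 -16.32   0.43] [ -2.93 -19.47   0.53] [ -4.09 -22.56   0.63] [ -5.43 -25.58   0.73]
```

```bash
python3 -m crank '0 -3.3 0.11 0 0;-0.2 -6.6 0.2 0 0;-0.6 -9.9 0.3 0 0;-1.2 -13.1 0.4 0 0;-2 -16.3 0.49 0 0;-2.9 -19.5 0.59 0 0;-4.1 -22.6 0.69 0 0;-5.4 -25.6 0.8 0 0'; python3 nx.py 2.02 .06
```

```text
time: 29.95
position: [0.545, -0.0039, 0.1233]
ee_rot: [[0.24, 0.971, 0.003], [0.971, -0.24, -0.0], [0.001, 0.003, -1.0]]
force: [2.0, -0.3, 5.9]
opening: -0.0
finger_force: 3.0
{'mark': [(-1.897, 0.085, 15)], 'ptr': [(-0.999, 0.118, 59)]}
[ 1.0415 -0.3278  6.3235] [ 0.5444 -0.0041  0.1233]
[-1.52 -2.93  0.11] [-3.22 -5.76  0.21] [-5.08 -8.48  0.32] [ -7.1  -11.09   0.43] [ -9.27 -13.57   0.54] [-11.59 -15.92   0.65] [-14.04 -18.13   0.76] [-16.63 -20.18   0.87]
```

```bash
python3 -m crank '-1.5 -2.9 0.13 0 0;-3.2 -5.8 0.24 0 0;-5.1 -8.5 0.35 0 0;-7.1 -11.1 0.46 0 0;-9.3 -13.6 0.57 0 0;-11.6 -15.9 0.68 0 0;-14 -18.1 0.79 0 0;-16.6 -20.2 0.9 0 0'; python3 nx.py 2.5 .05
```

```text
time: 31.0
position: [0.5213, -0.015, 0.1224]
ee_rot: [[0.239, 0.971, 0.003], [0.971, -0.239, 0.0], [0.001, 0.002, -1.0]]
force: [2.5, 1.9, 6.1]
opening: 0.0001
finger_force: 3.1
{'mark': [(-1.534, 0.084, 18)], 'ptr': [(-1.002, 0.118, 59)]}
[1.3675 0.8475 6.4661] [ 0.5209 -0.0154  0.1224]
[-2.24 -1.59  0.09] [-4.56 -3.07  0.18] [-6.95 -4.42  0.27] [-9.41 -5.66  0.36] [-11.92  -6.77   0.45] [-14.49  -7.76   0.53] [-17.1   -8.62   0.61] [-19.76  -9.34   0.69]
```

```bash
python3 -m crank '-2.2 -1.6 0.1 0 0;-4.6 -3.1 0.19 0 0;-7 -4.4 0.28 0 0;-9.4 -5.7 0.37 0 0;-11.9 -6.8 0.46 0 0;-14.5 -7.8 0.54 0 0;-17.1 -8.6 0.62 0 0;-19.8 -9.3 0.7 0 0'; python3 nx.py 2.9 .03
```

```text
time: 32.05
position: [0.5073, -0.0318, 0.1216]
ee_rot: [[0.239, 0.971, 0.002], [0.971, -0.239, 0.0], [0.001, 0.002, -1.0]]
force: [0.7, 1.3, 7.5]
opening: 0.0
finger_force: 3.2
{'mark': [(-1.22, 0.085, 18)], 'ptr': [(-1.0, 0.118, 60)]}
[0.1952 1.2661 7.1841] [ 0.5071 -0.0323  0.1216]
[-1.61 -0.37  0.05] [-3.23 -0.69  0.09] [-4.85 -0.97  0.14] [-6.49 -1.19  0.18] [-8.13 -1.37  0.23] [-9.77 -1.49  0.27] [-11.42  -1.57   0.31] [-13.07  -1.6    0.35]
```

```bash
python3 -m crank '-1.6 -0.4 0.05 0 0;-3.2 -0.7 0.09 0 0;-4.9 -1 0.13 0 0;-6.5 -1.2 0.17 0 0;-8.1 -1.4 0.22 0 0;-9.8 -1.5 0.26 0 0;-9.8 -1.5 0.26 0 0;-9.8 -1.5 0.26 0 0'; python3 - <<'E'
from ang import *
c=ctrl.capture("scene");print(ang(c=c));s=ctrl.read_state();print(s["force"],s["position"])
P=proj(c,[[C[0],C[1],.124]])[0];x,y=P.astype(int)
cv2.imwrite("pics/s7.png",cv2.resize(c["frame"][y-50:y+60,x-65:x+65],None,fx=5,fy=5,interpolation=cv2.INTER_CUBIC))
t=ctrl.capture("top");print("top",ang(c=t));w=ctrl.capture("wrist");print("wrist",ang(c=w))
E
```

```text
time: 33.1
position: [0.5033, -0.0411, 0.1213]
ee_rot: [[0.239, 0.971, 0.002], [0.971, -0.239, 0.0], [0.001, 0.002, -1.0]]
force: [0.7, 1.3, 6.4]
opening: 0.0002
finger_force: 3.3
{'mark': [(-1.075, 0.084, 17)], 'ptr': [(-0.999, 0.118, 61)]}
[0.3422 0.7911 6.416 ] [ 0.5033 -0.0411  0.1213]
top {'mark': [(-1.054, 0.091, 6)], 'ptr': [(-0.998, 0.111, 39)]}
wrist {'mark': [(-1.048, 0.068, 26)], 'ptr': []}
```

View pics/s7.png

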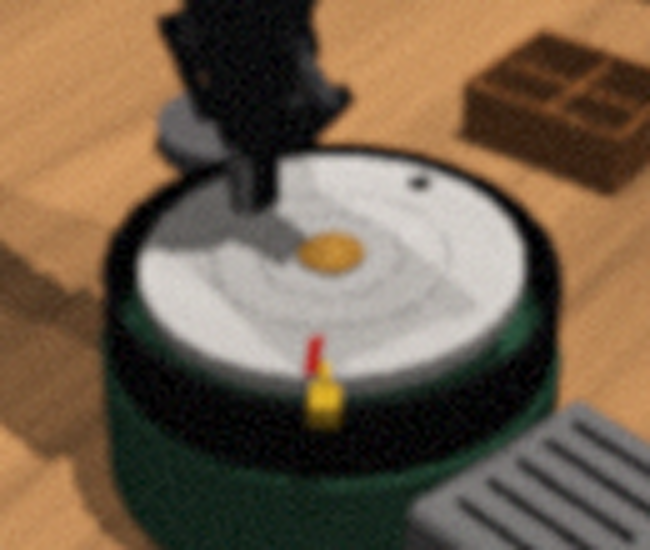

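The mark (315,355) stands just short of the pointer tip (325,368), by about 0.06 rad.

```bash
python3 -m crank '-1 0 0.03 0 0;-2 0 0.05 0 0;-3 0 0.08 0 0;-4 0 0.1 0 0;-4.2 0 0.1 0 0;-4.2 0 0.1 0 0;-4.2 0 0.1 0 0;-4.2 0 0.1 0 0'; python3 - <<'E'
from ang import *
c=ctrl.capture("scene");print(ang(c=c));s=ctrl.read_state();print(s["force"],s["position"])
P=proj(c,[[C[0],C[1],.124]])[0];x,y=P.astype(int)
cv2.imwrite("pics/s8.png",cv2.resize(c["frame"][y-50:y+60,x-65:x+65],None,fx=5,fy=5,interpolation=cv2.INTER_CUBIC))
t=ctrl.capture("top");print("top",ang(c=t));w=ctrl.capture("wrist");print("wrist",ang(c=w))
E
```

```text
time: 34.25
position: [0.5023, -0.045, 0.1211]
ee_rot: [[0.239, 0.971, 0.001], [0.971, -0.239, 0.0], [0.001, 0.001, -1.0]]
force: [0.1, 0.8, 6.6]
opening: -0.0003
finger_force: 3.4
{'mark': [(-1.004, 0.077, 10)], 'ptr': [(-1.001, 0.118, 61)]}
[0.0739 1.0734 5.9433] [ 0.5023 -0.045   0.1212]
top {'mark': [], 'ptr': [(-0.996, 0.111, 42)]}
wrist {'mark': [(-1.025, 0.068, 32)], 'ptr': []}
```

View pics/s8.png

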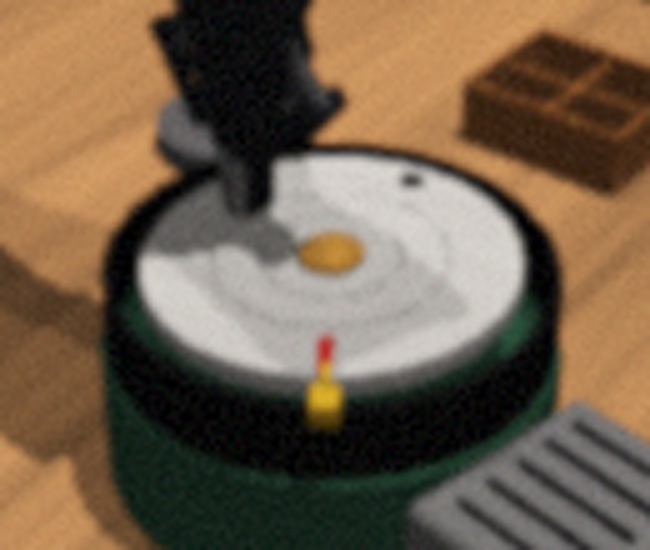

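The red mark at (325,350) is in line with the pointer tip at (325,372). Lifting straight off.

```bash
python3 -m crank '0 0 -0.8 0 0;0 0 -3 0 0;0 0 -8 0 0;0 0 -18 0 0;0 0 -35 0 0;0 0 -55 0 0;0 0 -75 0 0;0 0 -85 0 0'; python3 -m crank '0 0 0 0 0;0 0 0 0 0;0 0 0 0 0;0 0 0 0 0;0 0 0 0 0;0 0 0 0 0;0 0 0 0 0;0 0 0 0 0'; python3 - <<'E'
from ang import *
print(ang());print("top",ang("top"));print("wrist",ang("wrist"));print(ctrl.hand_in())
E
```

```text
time: 35.4
position: [0.5018, -0.0456, 0.2072]
ee_rot: [[0.24, 0.971, 0.002], [0.971, -0.24, 0.0], [0.0, 0.001, -1.0]]
force: [-0.3, -0.4, -1.0]
opening: 0.0
finger_force: 0.0
time: 36.4
position: [0.5015, -0.0454, 0.2058]
ee_rot: [[0.24, 0.971, -0.0], [0.971, -0.24, 0.0], [0.0, -0.0, -1.0]]
force: [0.5, -0.6, -0.6]
opening: -0.0
finger_force: 0.0
{'mark': [(-1.011, 0.077, 9)], 'ptr': [(-1.001, 0.118, 58)]}
top {'mark': [], 'ptr': [(-1.003, 0.115, 28)]}
wrist {'mark': [(-1.01, 0.081, 192)], 'ptr': [(-1.007, 0.095, 5)]}
the job is handed in; nothing more can be done
None
```

The job is handed in after about 36 s: the pin lies in the blue tray, and the disc went round in one unbroken sweep at a measured 5–8 N, its red mark ending within about 0.01 rad of the yellow pointer.

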